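# Seat a processor cooler by its push-pins

## Robot

A 7-joint arm with a two-finger parallel gripper is mounted at the origin on a cart in front of the work surface, level with it; the furniture and walls round the work are solid. World frame = base frame: x ahead of the robot, y to its left, z up, the work surface at z = 0. Lengths are in m, angles in rad, forces in N, time in s.
With the tool pointing down it reaches from about 0.4 to 0.875 m from the base axis. Payload 19.3 kg.
Tool frame: the origin (TCP) lies midway between the tips of the shut fingers; the grasp point (between the pads) lies 19 mm behind it; z points along the fingers, y is the line along which they close (so a half turn about z gives the same grasp; the last joint's range is limited). The gripper opens to 85 mm and grips with 20 to 120 N. Pads are 22 mm wide; open, the fingers measure 114 mm over their backs; the gripper's body (76 mm by 85 mm) begins 54 mm behind the grasp point. The pads swing forward as they close: fully open they stand 13 mm farther back than shut.
Start: joints at [-1.241, 0.521, -0.036, 1.599, 0.021, 1.021, -0.113], TCP at [0.243, 0.576, 0.199] pointing down, gripper open.
Joint ranges: [-2.91, 2.91], [-0.3, 2.13], [-1.5, 1.42], [0.17, 2.43], [-1.26, 4.41], [0.16, 1.93], [-2.52, 2.52]. Speed limits (rad/s): [1.89, 1.89, 2.39, 2.39, 3.01, 3.01, 3.01].

## Interface

Orientations are given as [roll, pitch, yaw] about the fixed x, y, z axes, in that order (R = Rz(yaw) Ry(pitch) Rx(roll)).
In Python, from workcell import telemetry, grab_frame, calibration, bot, outline_of, landmark_of gives the robot as it stands. The module is installed in compiled form; this text tells all that it offers.
- The arm moves only by the shell command python3 -m inch 'ROWS' [FORCE]. ROWS is JSON, a list of rows, each a list of 7 numbers: the shift along the tool's x, y, z in m, then the turn, a rotation vector about the tool's x, y, z in rad, then the closure, from 0 (fully open) to 1 (shut). A call has 1 to 5 rows; each row shifts and turns the commanded pose from where the row before left it, along the tool's axes as they then stand; what a row does not reach is not made up. A row lasts 1/10 s, in which the tool goes at most 50 mm and 8.59 degrees, less where a joint would pass 70% of its speed; a pose out of reach is approached as far as the arm can. A call is refused whole if a number of a shift passes 0.05 or a number of a turn 0.15, either way. A call with a gripper value outside its range is refused whole. The fingers move at their own pace and stop on an object; FORCE is the grip in N (left out, the last holds). Time passes only in rows, so rows that do not move let the fingers close. It gives the time, the measured TCP pose, the force, the opening and the grip force at its end, in the units of the state.
- telemetry.observe(): the state, without advancing time (a new reading comes with each control period).
- grab_frame(name): name is "scene" or "top" or "wrist"; returns the picture (420x560x3 uint8, red, green, blue); there is no depth.
- calibration(name): a dict with "fovy" (degrees; the focal length in pixels is half the picture's height over the tangent of half this angle, whatever the lens; pixels are square), "cx", "cy" (the principal point, pixels), "pose" (4x4, takes a point from camera to world coordinates). Camera axes: x right, y down, z forward; pixel columns grow to the right and rows downward; lengths in m; the calibration is good to about 2 mm. A picture is of the moment at which its call begins: read the wrist's pose just before it. calibration takes no time and is no camera call; for the wrist camera it gives the pose at the moment of the call.
- bot.job_done(): hands the job in; it is judged then, once.
Trained networks look in the newest picture that a camera, given by its name, has taken for a name from the list of things; names that differ only in an ending like _2 or _b are one class to them, and where a whole thing is asked for, a point or a joint stands for the part that bears it (a point fixed in the world has none). Each returns a list of dicts, best first, with "score" (0 to 1); they miss things now and then, are a little off and sometimes report something else, mostly with a low value. They report only what shows in the picture. A call takes as long as a camera call.
- outline_of(label, camera): "region" (420x560 bool, what is visible of it) and "rect" ([left, top, right, bottom] in pixels, round what is visible of it).
- landmark_of(label, camera): "xy" ([column, row] in pixels: a listed point, or the origin of a listed thing).
The state is a dict: "clock": time; "qpos": joint angles; "qd": joint speeds; "joint_efforts": joint torques, N m; "position": TCP position; "tool_rot": TCP orientation; "force": force on the tool from outside, world axes, zero at the start; "moment": the same for the moment, N m; "grip_width": finger opening in m; "finger_force": force on a finger pad.
Only numpy, scipy, OpenCV 4.12 (cv2) and the standard library are available. Lean on these libraries where they do the work, as an engineer would, in place of code of your own. Each camera call takes 0.05 s, during which the arm holds its last target. There are 200 camera calls.

## Task

The cooler stands in place on the little motherboard, but its four push-pins are still up. Fasten it: with the fingertips press the push-pins down one at a time until each snaps home and stays down, first two diagonally opposite ones and then the other two, so that the cooler is drawn down evenly. Do not lift or tip the cooler, and leave the loose things lying round the board where they are.

Things in the scene. Friction and masses are not known exactly. Their poses are not given: they have to be found in the camera images.
- board: green 170x170 mm motherboard on a 196x196 mm steel tray fixed to the bench; origin under the middle of the tray, z up, x and y along the edges. The board's top is 13.5 mm above the bench. Metal connectors up to 30 mm above the board stand along its -x edge, two memory sockets (one with a module standing up 31 mm) along +x
- cooler: round processor cooler, fan on top, 70 mm diameter, 47 mm high, with four black arms and a push-pin at the end of each. Origin in its middle at the level of the board's top, z up, x and y as the board's. The push-pins stand at x = +-39 mm, y = +-39 mm. It is loose: its feet stand on the board and short spigots sit in the board's holes with under 1 mm of play
- pin_a_top (a point): middle of the top of the push-pin cap at the cooler's +x +y corner (on the diagonal from pin_c): a black 13 mm square cap, 6 mm thick, its top 42 mm above the board when up and 33 mm when home; this point moves with the cap
- pin_a (a joint): travel of the push-pin at the +x +y corner in m, straight down: about 0 up, 0.009 home. Springy over-centre snap: it takes about 8 N to start, gives way as it goes down, springs up again if let go before 6 mm, and beyond that pulls itself home and stays there
- pin_b_top (a point): middle of the top of the push-pin cap at the cooler's -x +y corner (on the diagonal from pin_d): a black 13 mm square cap, 6 mm thick, its top 42 mm above the board when up and 33 mm when home; this point moves with the cap
- pin_b (a joint): travel of the push-pin at the -x +y corner in m, straight down: about 0 up, 0.009 home. Springy over-centre snap: it takes about 8 N to start, gives way as it goes down, springs up again if let go before 6 mm, and beyond that pulls itself home and stays there
- pin_c_top (a point): middle of the top of the push-pin cap at the cooler's -x -y corner (on the diagonal from pin_a): a black 13 mm square cap, 6 mm thick, its top 42 mm above the board when up and 33 mm when home; this point moves with the cap
- pin_c (a joint): travel of the push-pin at the -x -y corner in m, straight down: about 0 up, 0.009 home. Springy over-centre snap: it takes about 8 N to start, gives way as it goes down, springs up again if let go before 6 mm, and beyond that pulls itself home and stays there
- pin_d_top (a point): middle of the top of the push-pin cap at the cooler's +x -y corner (on the diagonal from pin_b): a black 13 mm square cap, 6 mm thick, its top 42 mm above the board when up and 33 mm when home; this point moves with the cap
- pin_d (a joint): travel of the push-pin at the +x -y corner in m, straight down: about 0 up, 0.009 home. Springy over-centre snap: it takes about 8 N to start, gives way as it goes down, springs up again if let go before 6 mm, and beyond that pulls itself home and stays there
- old_heatsink: bare finned aluminium heat sink taken off another machine, 90x66x34 mm, lying at the left; origin under its middle
- screwdriver: red-handled cross-head screwdriver, 28x195x36 mm, lying just off the board tray's +x edge; origin under its middle
- slot_cover: bare steel slot cover strip, 18x119x11 mm, lying beyond the screwdriver; origin under its middle
- tweezers: steel tweezers, 15x118x8 mm, lying just off the tray's +y edge; origin under its middle

How it is judged:
By the outcome, as a careful person would: the job done as asked, in the order asked, and still so for the second after the job is handed in, with the robot touching nothing.
It also fails if it takes over 38 s, if anything falls off the work surface, if the arm or the gripper's body presses on something with over 40 N, if the wrist force passes 120 N, or if a joint passes its speed limit or range.

## Working session

There is one attempt and no reset: what is moved stays moved. The work goes in short steps, Python scripts to look and compute and a shell command to move; the robot and the scene stay as the last step left them, time stands still between calls to the robot, and variables do not carry over. Pictures are saved under pics/ and viewed, at most 10 in all, crops included, and the job is handed in when it is done.

```bash
mkdir -p pics
cat > h.py <<'E'
import numpy as np, cv2
from workcell import telemetry, grab_frame, calibration, bot, outline_of, landmark_of
def ray(cam,xy,z,c=None):
    c=c or calibration(cam); f=210/np.tan(np.radians(c['fovy'])/2); T=np.array(c['pose'])
    d=T[:3,:3]@np.array([(xy[0]-c['cx'])/f,(xy[1]-c['cy'])/f,1]); o=T[:3,3]
    return o+d*(z-o[2])/d[2]
def save(im,n): cv2.imwrite('pics/'+n,im[:,:,::-1])
E
python3 - <<'E'
from h import *
s=telemetry.observe(); print(s['clock'],s['position'],s['tool_rot'],s['force'])
ims=[]
for c in ('top','scene'):
    im=grab_frame(c); save(im,c+'0.png'); k=calibration(c); print(c,np.round(k['pose'],3).tolist(),k['fovy'],k['cx'],k['cy'])
    for n,z in (('board',0),('cooler',.0135),('pin_a_top',.0555)):
        for r in landmark_of(n,c)[:5]: print(n,np.round(r['xy'],1),round(r['score'],2),np.round(ray(c,r['xy'],z),4))
E
```

```text
0.0 [0.24318304 0.57534111 0.1984374 ] [-3.14046275e+00  8.81589962e-05  2.74175283e+00] [-0.70080752  1.43937295 -0.59838002]
top [[-0.004, -0.997, 0.071, 0.439], [-1.0, 0.003, -0.019, 0.385], [0.019, -0.071, -0.997, 1.006], [0.0, 0.0, 0.0, 1.0]] 45.32839599230661 276.74948568128866 221.85370462682528
board [329.3 221.2] 0.96 [0.5116 0.2606 0.    ]
cooler [327.3 230. ] 0.56 [0.4931 0.2664 0.0135]
cooler [332.7 199.5] 0.18 [0.5539 0.255  0.0135]
pin_a_top [300.8 221.7] 0.58 [0.5068 0.3216 0.0555]
scene [[-0.615, -0.32, 0.721, -0.256], [-0.788, 0.224, -0.573, 0.995], [0.022, -0.921, -0.389, 0.492], [0.0, 0.0, 0.0, 1.0]] 43.219421971339656 286.32140588988113 213.33551774844497
board [333.6 231.5] 0.62 [ 0.5135  0.2486 -0.    ]
cooler [336.5 228.7] 0.82 [0.4995 0.254  0.0135]
pin_a_top [311.3 214. ] 0.63 [0.5191 0.3116 0.0555]
```

View pics/top0.png

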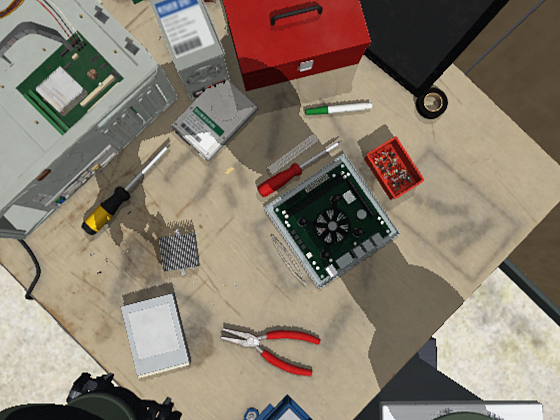

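View pics/scene0.png

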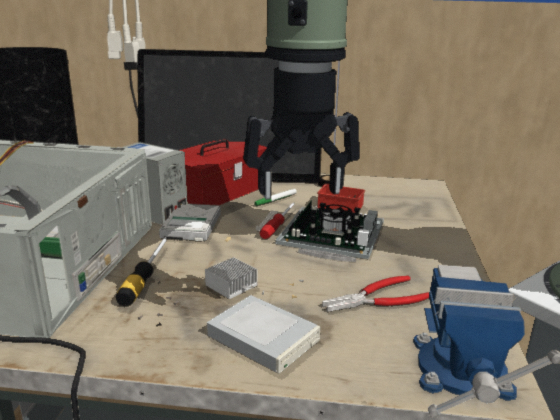

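The top view shows the board tray centred at about (331,221), with its connectors on the lower-right edge. That makes board +x about 35° yaw. The scene view shows the gripper in front of the board. I'll move over the board with the fingers shut and look with the wrist camera.

```bash
python3 -m inch '[[-0.045,-0.023,0,0,0,0,1],[-0.045,-0.023,0,0,0,0,1],[-0.045,-0.023,0,0,0,0,1],[-0.045,-0.023,0,0,0,0,1],[-0.045,-0.023,0,0,0,0,1]]'; python3 -m inch '[[-0.045,-0.023,0,0,0,0.1,1],[-0.04,-0.02,0,0,0,0.1,1],[0,0,0,0,0,0,1]]'
python3 - <<'E'
from h import *
s=telemetry.observe(); print(s['clock'],s['position'],s['tool_rot'],s['force'])
for c in ('wrist',):
    k=calibration(c); im=grab_frame(c); save(im,c+'1.png'); print(np.round(k['pose'],3).tolist(),k['fovy'])
    for n,z in (('board',0),('cooler',.0135),('pin_a_top',.0555)):
        for r in landmark_of(n,c)[:5]: print(n,np.round(r['xy'],1),round(r['score'],2),np.round(ray(c,r['xy'],z,k),4))
E
```

```text
clock: 0.9
position: [0.4051, 0.3826, 0.1992]
tool_rot: [3.141, 0.0, 2.742]
force: [0.4, 0.4, 0.7]
grip_width: 0.0119
finger_force: 0.0
clock: 1.2
position: [0.4654, 0.3034, 0.1993]
tool_rot: [-3.141, 0.002, 2.53]
force: [-0.7, 0.7, -0.3]
grip_width: 0.0004
finger_force: 0.0
1.2 [0.46541448 0.30343934 0.19926303] [-3.14099457e+00  2.46097497e-03  2.53007223e+00] [-0.70649681  0.69365008 -0.33005505]
[[0.574, 0.787, 0.227, 0.408], [0.819, -0.551, -0.16, 0.345], [-0.001, 0.278, -0.961, 0.375], [0.0, 0.0, 0.0, 1.0]] 66.48035243853386
cooler [267.8 224. ] 0.8 [0.4985 0.263  0.0135]
pin_a_top [314.5 217.1] 0.72 [0.5097 0.3168 0.0555]
```

View pics/wrist1.png

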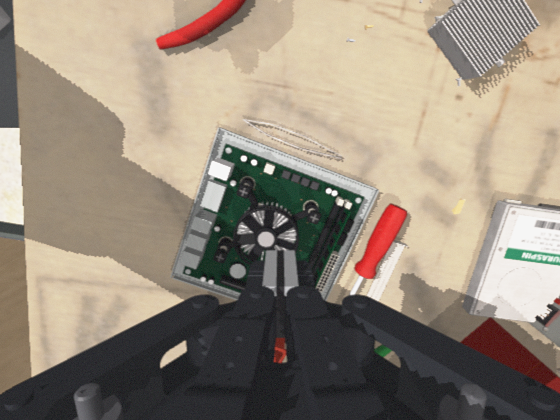

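The wrist view shows caps at about (247,186), (312,211) and (222,250). The fourth is hidden behind the finger. I turn the tool so that its x axis lies along the b–d diagonal, shift it clear and look again from nearer.

```bash
python3 -m inch '[[-0.034,-0.003,0.02,0,0,0,1],[-0.034,-0.002,0.02,0,0,0,1],[0,0,0,0,0,-0.145,1],[0,0,0,0,0,-0.145,1],[0,0,0,0,0,-0.14,1]]'; python3 -m inch '[[0,0,0,0,0,0,1]]'
cat > look.py <<'E'
from h import *
import sys
s=telemetry.observe(); print(s['clock'],s['position'],s['tool_rot'],s['force'])
k=calibration('wrist'); im=grab_frame('wrist'); save(im,sys.argv[1])
for n,z in (('board',0),('cooler',.0135),('pin_a_top',.0555),('pin_b_top',.0555),('pin_c_top',.0555),('pin_d_top',.0555)):
    for r in landmark_of(n,'wrist')[:4]: print(n,np.round(r['xy'],1),round(r['score'],2),np.round(ray('wrist',r['xy'],z,k),4))
E
python3 look.py wrist2.png
```

```text
clock: 1.9
position: [0.5144, 0.2679, 0.1587]
tool_rot: [3.142, -0.001, 2.98]
force: [-0.6, 0.4, -0.5]
grip_width: -0.0
finger_force: 0.0
clock: 2.0
position: [0.5145, 0.2678, 0.1589]
tool_rot: [3.141, -0.001, 2.976]
force: [0.4, -0.8, -0.2]
grip_width: -0.0003
finger_force: 0.0
2.0 [0.5144762  0.26778467 0.1589056 ] [ 3.14114427e+00 -5.14263509e-04  2.97636350e+00] [ 0.38210791 -0.76791981 -0.17007779]
board [267.2 241.6] 0.25 [0.5731 0.2441 0.    ]
cooler [270.3 177.5] 0.79 [0.5002 0.2608 0.0135]
pin_a_top [332.  186.6] 0.75 [0.5101 0.3159 0.0555]
pin_a_top [268.7 177.7] 0.67 [0.493  0.2619 0.0555]
pin_b_top [270.3 121.1] 0.61 [0.446  0.2716 0.0555]
pin_c_top [208.  183.3] 0.77 [0.4891 0.2081 0.0555]
pin_c_top [268.8 176. ] 0.61 [0.4915 0.2623 0.0555]
pin_d_top [269.8 241. ] 0.66 [0.5518 0.2526 0.0555]
```

View pics/wrist2.png

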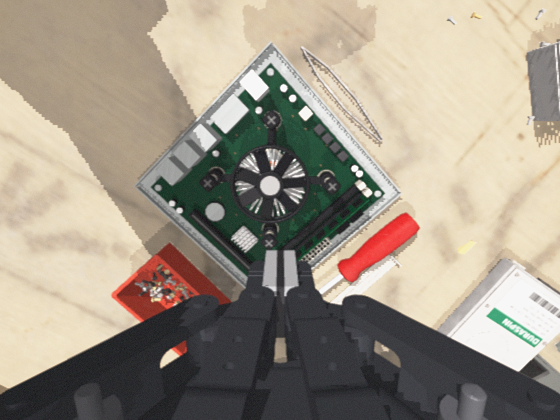

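All four caps show: a (332,186), b (270,121), c (208,183) and d (270,241). They fit the nominal square to about 1 mm, with centre (0.4993, 0.262) and yaw 34.3°. I go above pin_a, 2 mm outward of its centre.

```bash
python3 -m inch '[[0.0064,0.0245,0.01,0,0,0,1],[0.0064,0.0245,0.01,0,0,0,1],[0,0,0.035,0,0,0,1],[0,0,0.029,0,0,0,1],[0,0,0,0,0,0,1]]'; python3 look.py wrist3.png
```

```text
clock: 2.85
position: [0.5087, 0.3162, 0.0718]
tool_rot: [-3.138, -0.004, 2.972]
force: [0.2, -0.6, 0.8]
grip_width: -0.0001
finger_force: 0.0
2.85 [0.508722   0.31621117 0.07177558] [-3.13759239 -0.00379793  2.97158626] [ 0.166925   -0.62279664  0.82769806]
pin_a_top [279.8 231.3] 0.67 [0.5073 0.3168 0.0555]
pin_b_top [191.3 146.9] 0.94 [0.4466 0.2743 0.0555]
pin_c_top [105.9 231. ] 0.75 [0.4886 0.2079 0.0555]
```

View pics/wrist3.png

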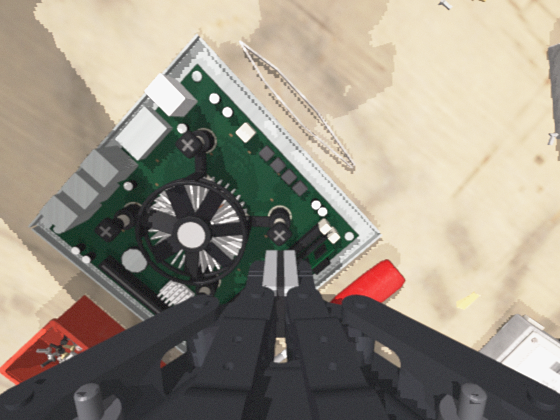

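The cap of pin_a at (279,231) is right in front of the fingertips at (281,250), so the alignment is good. I press.

```bash
python3 -m inch '[[0,0.0015,0.01,0,0,0,1],[0,0,0.005,0,0,0,1],[0,0,0.003,0,0,0,1]]';python3 -m inch '[[0,0,0.003,0,0,0,1],[0,0,0.002,0,0,0,1]]'; python3 -m inch '[[0,0,0.001,0,0,0,1],[0,0,0,0,0,0,1]]'
```

```text
clock: 3.5
position: [0.5106, 0.3185, 0.0561]
tool_rot: [-3.141, -0.001, 2.972]
force: [-0.4, 0.9, 0.4]
grip_width: -0.0
finger_force: 0.0
clock: 3.7
position: [0.5108, 0.3186, 0.0517]
tool_rot: [-3.141, -0.0, 2.972]
force: [0.3, -0.2, 0.2]
grip_width: -0.0
finger_force: 0.0
clock: 3.9
position: [0.511, 0.3186, 0.0509]
tool_rot: [-3.141, -0.0, 2.972]
force: [0.3, -0.6, 0.4]
grip_width: 0.0001
finger_force: 0.0
```

There is no contact force at 0.051 although the cap top should be at 0.0555, so I look before going on.

Run:
```python
from h import *
k=calibration('wrist'); im=grab_frame('wrist'); 
for n in ('pin_a_top','pin_b_top','pin_c_top','pin_d_top'):
    for r in landmark_of(n,'wrist')[:2]: print(n,np.round(r['xy'],1),round(r['score'],2),np.round(ray('wrist',r['xy'],.0555,k),4))
a=cv2.resize(im[150:330,180:400],None,fx=2.5,fy=2.5,interpolation=3)
s=grab_frame('scene'); b=cv2.resize(s[130:280,260:410],(450,450),interpolation=3)
save(np.hstack([a[:450,50:400],b]),'m4.png')
```

```text
pin_a_top [275.1 244.7] 0.86 [0.5098 0.3166 0.0555]
pin_c_top [ 79.7 240.6] 0.68 [0.4885 0.2072 0.0555]
```

View pics/m4.png

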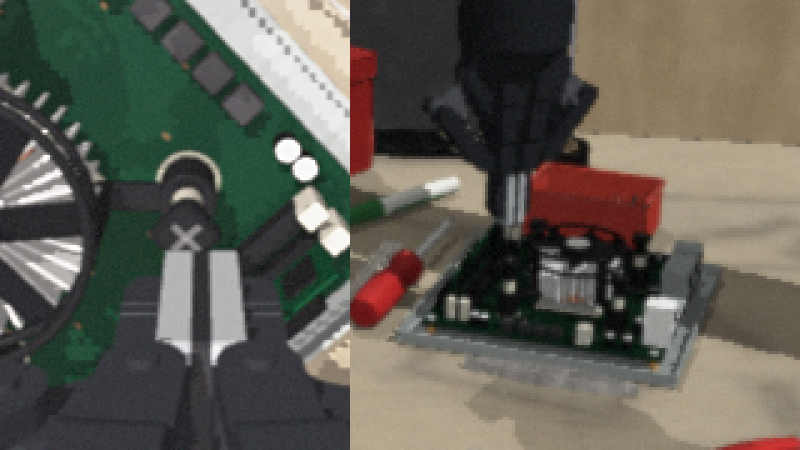

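Both views suggest the fingertips stand behind the cap, toward tool −x, and not on it. I check the hand-eye geometry numerically.

Run:
```python
from h import *
s=telemetry.observe(); p=s['position']; print(p)
from scipy.spatial.transform import Rotation as Ro
R=Ro.from_euler('xyz',s['tool_rot']).as_matrix()
def proj(c,P):
    k=calibration(c); T=np.array(k['pose']); f=210/np.tan(np.radians(k['fovy'])/2); q=T[:3,:3].T@(P-T[:3,3]); return np.round([k['cx']+f*q[0]/q[2],k['cy']+f*q[1]/q[2]],1)
k=calibration('wrist'); T=np.array(k['pose']); print('cam in tool',np.round(R.T@(T[:3,3]-p),4),np.round(R.T@T[:3,:3],3).tolist(),k['cx'],k['cy'])
for c in ('wrist','scene','top'):
    im=grab_frame(c)
    print(c,'tcp',proj(c,p),'+x11',proj(c,p+R[:,0]*.011),'up20',proj(c,p-R[:,2]*.02),'a',proj(c,np.array([.5095,.3162,.0555])))
    if c!='wrist':
        for r in landmark_of('pin_a_top',c)[:2]: print(r['xy'],r['score'])
a=cv2.resize(grab_frame('top')[160:310,230:430],(800,600),interpolation=3); save(a,'t5.png')
```

```text
[0.51095868 0.31872884 0.05110731]
cam in tool [ 0.07    0.0007 -0.1755] [[-0.0, -0.961, -0.276], [1.0, 0.0, -0.001], [0.001, -0.276, 0.961]] 279.97909069273163 210.63694602674434
wrist tcp [279.  242.9] +x11 [279.  225.1] up20 [278.9 257. ] a [274.2 244.1]
scene tcp [311.2 217.9] +x11 [313.9 219.8] up20 [311.6 209.1] a [312.6 216. ]
[352.6, 220.7] 0.64
[312.9, 214.0] 0.58
top tcp [302.1 219.7] +x11 [301.2 225.3] up20 [302.9 218.9] a [303.6 220.3]
```

View pics/t5.png

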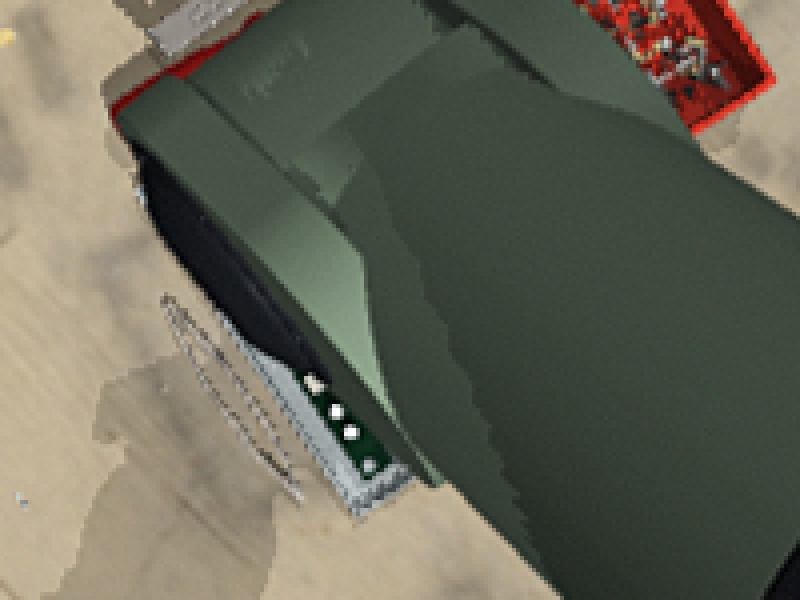

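The projection shows the fingertips 20–35 mm higher than the reported TCP, in both the scene and wrist views, but the lateral alignment is right. So I descend in small steps and watch the force.

```bash
for i in 1; do python3 -m inch '[[0,0,0.002,0,0,0,1],[0,0,0.002,0,0,0,1]]' | grep -E 'pos|force:'; done
python3 - <<'E'
from h import *
k=calibration('wrist'); im=grab_frame('wrist'); s=grab_frame('scene')
a=cv2.resize(im[180:300,210:340],(433,400),interpolation=3); b=cv2.resize(s[170:260,270:350],(356,400),interpolation=3)
save(np.hstack([a,b]),'m6.png')
print(telemetry.observe()['force'])
E
```

```text
position: [0.511, 0.3186, 0.0468]
force: [0.8, -0.5, -0.9]
finger_force: 0.0
[ 0.72747631 -0.15966631 -0.65337167]
```

View pics/m6.png

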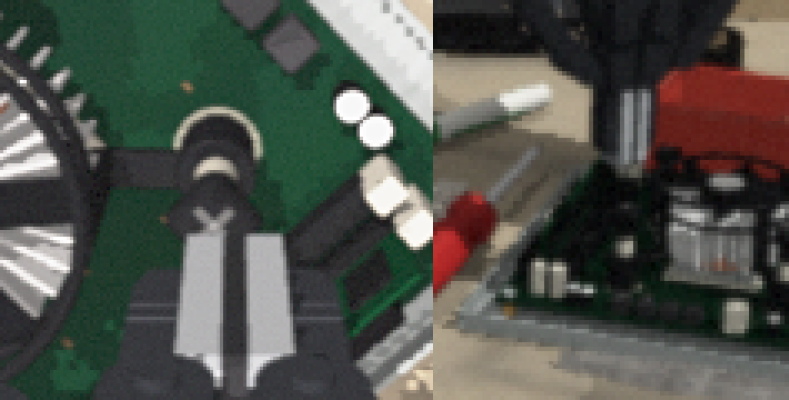

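The fingertips at row 250 in the wrist view are still clearly above the cap, whose X is at (273,245). The scene view shows a gap of about 9 px. I keep descending.

```bash
f(){ grep -E 'pos|^force:'; }; python3 -m inch '[[0,0,0.004,0,0,0,1],[0,0,0.004,0,0,0,1]]'|f;  python3 -m inch '[[0,0,0.002,0,0,0,1],[0,0,0.002,0,0,0,1]]'|f; python3 -m inch '[[0,0,0.002,0,0,0,1]]'|f
```

```text
position: [0.511, 0.3187, 0.0387]
force: [0.0, -0.4, 0.1]
position: [0.5109, 0.3186, 0.0347]
force: [-0.1, -0.2, -0.6]
position: [0.5109, 0.3186, 0.0328]
force: [-0.1, -1.0, 1.1]
```

```bash
f(){ grep -E 'pos|^force:'; }; python3 -m inch '[[0,0,0.002,0,0,0,1]]'|f;  python3 -m inch '[[0,0,0.0015,0,0,0,1]]'|f; python3 -m inch '[[0,0,0.0015,0,0,0,1]]'|f
```

```text
position: [0.511, 0.3187, 0.0309]
force: [0.6, -0.3, -0.0]
position: [0.5109, 0.3186, 0.0293]
force: [-0.9, 0.6, 0.3]
position: [0.511, 0.3186, 0.0279]
force: [-0.2, -0.4, 0.8]
```

```bash
f(){ grep -E 'pos|^force:'; }; python3 -m inch '[[0,0,0.0015,0,0,0,1]]'|f;  python3 -m inch '[[0,0,0.0015,0,0,0,1]]'|f
python3 - <<'E'
from h import *
k=calibration('wrist'); im=grab_frame('wrist'); s=grab_frame('scene')
a=cv2.resize(im[180:300,210:340],(433,400),interpolation=3); b=cv2.resize(s[170:260,270:350],(356,400),interpolation=3)
save(np.hstack([a,b]),'m7.png')
E
```

```text
position: [0.511, 0.3187, 0.0264]
force: [0.2, 0.0, 0.4]
position: [0.511, 0.3187, 0.0249]
force: [-0.2, 0.7, -0.0]
```

View pics/m7.png

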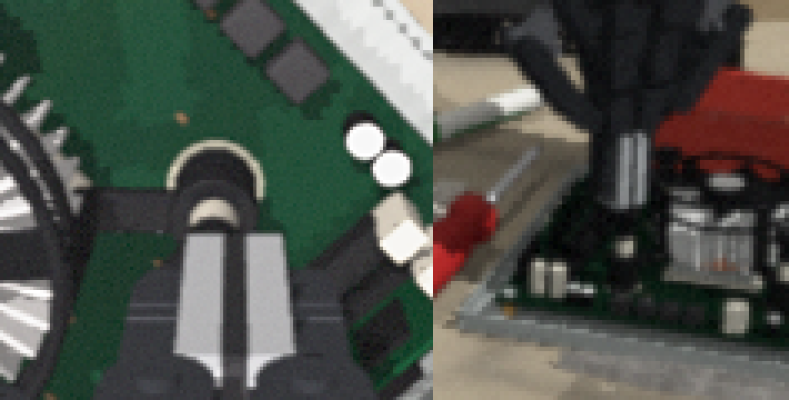

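The scene view now has the tips at row 216, where the cap top should be, and the wrist view shows the cap covered. Contact is imminent, so I continue finely.

```bash
f(){ grep -E 'pos|^force:'; }; python3 -m inch '[[0,0,0.0015,0,0,0,1]]'|f;  python3 -m inch '[[0,0,0.0015,0,0,0,1]]'|f;  python3 -m inch '[[0,0,0.0015,0,0,0,1]]'|f
```

```text
position: [0.5111, 0.3187, 0.0236]
force: [-0.1, -0.1, 0.1]
position: [0.5111, 0.3189, 0.0222]
force: [-1.9, -0.7, 7.8]
position: [0.5111, 0.319, 0.0208]
force: [-1.0, -0.1, 5.3]
```

Contact came near 0.023 with about 8 N that then gives way, as expected of the snap. Home is near z = 0.014.

```bash
f(){ grep -E 'clock|pos|^force:'; }; python3 -m inch '[[0,0,0.002,0,0,0,1],[0,0,0.002,0,0,0,1]]'|f;  python3 -m inch '[[0,0,0.002,0,0,0,1]]'|f;  python3 -m inch '[[0,0,0.0015,0,0,0,1]]'|f
```

```text
clock: 6.4
position: [0.511, 0.3187, 0.0164]
force: [-0.0, 0.3, 0.8]
clock: 6.5
position: [0.5109, 0.3186, 0.0142]
force: [-0.5, 0.5, 0.1]
clock: 6.6
position: [0.5111, 0.3188, 0.0131]
force: [-3.5, 0.4, 16.9]
```

pin_a is home: the force fell to 0 and then rose to 17 N at the end stop. I lift and go over to the opposite pin_c.

```bash
f(){ grep -E 'clock|pos|^force:'; }; python3 -m inch '[[0,0,-0.02,0,0,0,1],[0,0,-0.025,0,0,0,1],[0.0012,-0.039,0,0,0,0,1],[0.001,-0.038,0,0,0,0,1],[0.001,-0.038,0,0,0,0,1]]'|f;  python3 -m inch '[[0,0,0,0,0,0,1]]'|f; python3 look.py w8.png
```

```text
clock: 7.1
position: [0.4878, 0.2046, 0.058]
force: [1.5, -0.1, 0.3]
clock: 7.2
position: [0.4877, 0.2005, 0.058]
force: [0.3, 0.8, -1.0]
7.2 [0.48767914 0.20048865 0.05797669] [-3.13873124e+00 -6.05623486e-04  2.96685657e+00] [ 0.27697421  0.7878345  -1.00823214]
board [363.1 219.2] 0.47 [0.5024 0.2627 0.    ]
cooler [363.7 219.2] 0.82 [0.4976 0.2603 0.0135]
pin_a_top [471.  238.8] 0.56 [0.5057 0.3126 0.0555]
pin_a_top [442.4 339.4] 0.27 [0.5733 0.2934 0.0555]
pin_b_top [394.7 146.8] 0.96 [0.4442 0.2724 0.0555]
pin_c_top [292.6 240.4] 0.69 [0.4885 0.2086 0.0555]
```

View pics/w8.png

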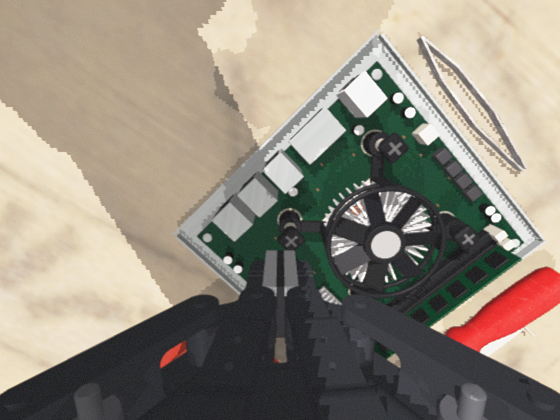

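pin_a visibly stays down, at (468,238). pin_c is at (291,241), about 7 mm to the fingertips' +y, so I correct by 6 mm and descend.

```bash
f(){ grep -E 'clock|pos|^force:'; }; python3 -m inch '[[0,0.006,0,0,0,0,1],[0,0,0.015,0,0,0,1],[0,0,0.012,0,0,0,1],[0,0,0.004,0,0,0,1],[0,0,0,0,0,0,1]]'|f
```

```text
clock: 8.05
position: [0.4889, 0.2117, 0.0263]
force: [0.3, -0.2, -0.2]
```

The earlier reading was still settling, so the tool is now 5 mm too far in. I move it back out and press.

```bash
f(){ grep -E 'clock|pos|^force:'; }; python3 -m inch '[[0,-0.005,0,0,0,0,1],[0,0,0,0,0,0,1],[0,0,0,0,0,0,1]]'|f; python3 -m inch '[[0,0,0.002,0,0,0,1],[0,0,0.002,0,0,0,1]]'|f;python3 -m inch '[[0,0,0.002,0,0,0,1],[0,0,0.002,0,0,0,1]]'|f
```

```text
clock: 8.35
position: [0.4888, 0.2067, 0.0274]
force: [0.3, -0.3, -0.0]
clock: 8.55
position: [0.4886, 0.207, 0.023]
force: [-0.1, 0.9, -0.7]
clock: 8.75
position: [0.4887, 0.2069, 0.019]
force: [-0.0, -0.6, 1.8]
```

```bash
f(){ grep -E 'clock|pos|^force:'; }; python3 -m inch '[[0,0,0.002,0,0,0,1],[0,0,0.002,0,0,0,1]]'|f;python3 -m inch '[[0,0,0.0015,0,0,0,1]]'|f; python3 -m inch '[[0,0,0.0005,0,0,0,1]]'|f
```

```text
clock: 8.95
position: [0.4884, 0.2068, 0.0147]
force: [0.6, 0.3, -0.1]
clock: 9.05
position: [0.4885, 0.2068, 0.0133]
force: [-1.5, -2.4, 13.5]
clock: 9.15
position: [0.4886, 0.2067, 0.0131]
force: [-2.7, -2.0, 15.0]
```

pin_c is home in the same way. Next is pin_b.

```bash
f(){ grep -E 'clock|pos|_rot|^force:'; }; python3 -m inch '[[0,0,-0.02,0,0,0,1],[0,0,-0.025,0,0,0,1],[0.0275,0.0285,0,0,0,0,1],[0.0275,0.0285,0,0,0,0,1],[0,0,0,0,0,0,1]]'|f;  python3 -m inch '[[0,0,0,0,0,0,1],[0,0,0,0,0,0,1]]'|f; python3 look.py w9.png
```

```text
clock: 9.65
position: [0.441, 0.277, 0.0581]
tool_rot: [3.14, -0.001, 2.978]
force: [0.7, -1.2, 0.2]
clock: 9.85
position: [0.4444, 0.2715, 0.0579]
tool_rot: [-3.141, 0.0, 2.971]
force: [0.5, -0.3, 0.7]
9.85 [0.44439206 0.27150043 0.05787345] [-3.14108770e+00  1.60542965e-04  2.97096457e+00] [ 0.50121127 -0.3220972   0.74532096]
pin_b_top [283.6 244.1] 0.69 [0.4465 0.2739 0.0555]
```

pin_b reads within 2 mm of the TCP, so I descend and press.

```bash
f(){ grep -E 'clock|pos|^force:'; }; python3 -m inch '[[0,0.001,0.015,0,0,0,1],[0,0,0.012,0,0,0,1],[0,0,0.005,0,0,0,1],[0,0,0,0,0,0,1],[0,0,0,0,0,0,1]]'|f; python3 -m inch '[[0,0,0.002,0,0,0,1],[0,0,0.002,0,0,0,1]]'|f;python3 -m inch '[[0,0,0.002,0,0,0,1]]'|f
```

```text
clock: 10.7
position: [0.4442, 0.2732, 0.0261]
force: [-0.0, 0.2, 0.3]
clock: 10.9
position: [0.4444, 0.2735, 0.0223]
force: [-1.6, 0.6, 8.3]
clock: 11.0
position: [0.4443, 0.2735, 0.0203]
force: [-0.6, 0.2, 4.2]
```

```bash
f(){ grep -E 'clock|pos|^force:'; }; python3 -m inch '[[0,0,0.002,0,0,0,1],[0,0,0.002,0,0,0,1],[0,0,0.002,0,0,0,1]]'|f;python3 -m inch '[[0,0,0.001,0,0,0,1]]'|f; python3 -m inch '[[0,0,0.0005,0,0,0,1]]'|f
```

```text
clock: 11.3
position: [0.4441, 0.2733, 0.0138]
force: [0.4, -0.1, 3.6]
clock: 11.4
position: [0.4441, 0.2734, 0.013]
force: [-4.0, -0.7, 18.2]
clock: 11.5
position: [0.4441, 0.2735, 0.0129]
force: [-5.0, -1.4, 20.3]
```

pin_b is home. Last is pin_d.

```bash
f(){ grep -E 'clock|pos|_rot|^force:'; }; python3 -m inch '[[0,0,-0.02,0,0,0,1],[0,0,-0.025,0,0,0,1],[-0.038,-0.0008,0,0,0,0,1],[-0.038,-0.0008,0,0,0,0,1],[-0.036,-0.0008,0,0,0,0,1]]'|f;  python3 -m inch '[[0,0,0,0,0,0,1],[0,0,0,0,0,0,1],[0,0,0,0,0,0,1]]'|f; python3 look.py w10.png
```

```text
clock: 12.0
position: [0.5556, 0.2516, 0.0577]
tool_rot: [3.141, 0.0, 2.972]
force: [-0.7, 0.0, 0.5]
clock: 12.3
position: [0.5531, 0.2523, 0.0572]
tool_rot: [-3.141, -0.001, 2.972]
force: [-0.1, 0.2, -0.6]
12.3 [0.55309752 0.25229188 0.05722261] [-3.14131858e+00 -9.37782034e-04  2.97244612e+00] [-0.14844213  0.24469581 -0.55058244]
board [276.2 161.1] 0.63 [0.5127 0.257  0.    ]
cooler [279.1 142.7] 0.62 [0.4992 0.2615 0.0135]
pin_a_top [375.1 147.6] 0.71 [0.5078 0.3132 0.0555]
pin_b_top [284.7  40.8] 0.71 [0.4476 0.2733 0.0555]
pin_c_top [182.1 146.9] 0.66 [0.4897 0.2097 0.0555]
pin_d_top [278.2 242.2] 0.92 [0.5532 0.2518 0.0555]
```

```bash
f(){ grep -E 'clock|pos|^force:'; }; python3 -m inch '[[-0.0005,0,0.015,0,0,0,1],[0,0,0.012,0,0,0,1],[0,0,0.005,0,0,0,1],[0,0,0,0,0,0,1],[0,0,0,0,0,0,1]]'|f; python3 -m inch '[[0,0,0.002,0,0,0,1],[0,0,0.001,0,0,0,1]]'|f;python3 -m inch '[[0,0,0.002,0,0,0,1]]'|f
```

```text
clock: 13.15
position: [0.5546, 0.2519, 0.0254]
force: [-0.2, -0.6, 0.3]
clock: 13.35
position: [0.5548, 0.252, 0.0227]
force: [-0.1, -0.4, 5.1]
clock: 13.45
position: [0.5551, 0.252, 0.0211]
force: [-1.2, -0.6, 6.0]
```

```bash
f(){ grep -E 'clock|pos|^force:'; }; python3 -m inch '[[0,0,0.002,0,0,0,1],[0,0,0.002,0,0,0,1],[0,0,0.002,0,0,0,1]]'|f;python3 -m inch '[[0,0,0.0015,0,0,0,1]]'|f; python3 -m inch '[[0,0,0.0005,0,0,0,1]]'|f
```

```text
clock: 13.75
position: [0.5546, 0.2519, 0.0144]
force: [0.4, 0.4, 0.2]
clock: 13.85
position: [0.5549, 0.2519, 0.0131]
force: [-1.0, -1.2, 16.5]
clock: 13.95
position: [0.555, 0.2519, 0.013]
force: [-2.9, -1.8, 15.5]
```

pin_d is home too. I retreat to the earlier viewing pose and check cap heights numerically, because the picture budget is used up.

```bash
python3 -m inch '[[0,0,-0.02,0,0,0,1],[0,0,-0.04,0,0,0,1],[0,0,-0.04,0,0,0,1],[0,0,-0.015,0,0,0,1],[0,0,0,0,0,0,1]]'|grep pos;  python3 -m inch '[[0,0,0,0,0,0,1],[0,0,0,0,0,0,1],[0,0,0,0,0,0,1]]'|grep pos
python3 - <<'E'
from h import *
from scipy.optimize import least_squares
obs=[]
for c in ('wrist','wrist','scene'):
    k=calibration(c); grab_frame(c)
    r=landmark_of('cooler',c)
    if r: print(c,'cooler',np.round(ray(c,r[0]['xy'],.0135,k),4))
    for n in 'abcd':
        for r in landmark_of(f'pin_{n}_top',c)[:2]:
            print(c,n,np.round(r['xy'],1),round(r['score'],2),'down',np.round(ray(c,r['xy'],.0465,k),4),'up',np.round(ray(c,r['xy'],.0555,k),4)[:2])
E
```

```text
position: [0.5557, 0.2524, 0.1297]
position: [0.5541, 0.2517, 0.1262]
wrist cooler [0.4992 0.2583 0.0135]
wrist a [351.4 135.9] 0.53 down [0.507  0.3165 0.0465] up [0.5062 0.3146]
wrist b [282.5  61.3] 0.88 down [0.4455 0.2726 0.0465] up [0.4469 0.2723]
wrist c [207.  136.1] 0.84 down [0.4882 0.2059 0.0465] up [0.4881 0.2079]
wrist d [280.2 205.7] 0.71 down [0.553  0.2525 0.0465] up [0.5506 0.2529]
wrist cooler [0.498  0.2601 0.0135]
wrist a [353.1 138.7] 0.63 down [0.51   0.318  0.0465] up [0.5091 0.3162]
wrist b [283.4  59.1] 0.75 down [0.4446 0.2738 0.0465] up [0.446  0.2735]
wrist c [209.7 135.1] 0.58 down [0.4884 0.2082 0.0465] up [0.4883 0.2102]
wrist d [276.6 204.7] 0.75 down [0.5525 0.2499 0.0465] up [0.5501 0.2504]
scene cooler [0.4802 0.2703 0.0135]
scene a [312.3 215.5] 0.63 down [0.5276 0.3011 0.0465] up [0.5118 0.3152]
scene b [349.6 223.3] 0.55 down [0.4515 0.2642 0.0465] up [0.4372 0.279 ]
scene c [356.6 211.1] 0.55 down [0.4903 0.2051 0.0465] up [0.4752 0.2211]
scene d [320.2 208.7] 0.49 down [0.5467 0.2619 0.0465] up [0.5305 0.2767]
```

All four read as down in the wrist view. The scene reading for pin_a is ambiguous, so I average more frames.

Run:
```python
from h import *
P=dict(a=(.5095,.3162),b=(.4449,.2722),c=(.4889,.2077),d=(.5533,.252))
def proj(c,p):
    k=calibration(c); T=np.array(k['pose']); f=210/np.tan(np.radians(k['fovy'])/2); q=T[:3,:3].T@(np.array(p)-T[:3,3]); return np.array([k['cx']+f*q[0]/q[2],k['cy']+f*q[1]/q[2]])
for c in ('wrist','scene'):
    L={n:[] for n in 'abcd'}
    for i in range(6):
        grab_frame(c)
        for n in 'abcd':
            r=landmark_of(f'pin_{n}_top',c)
            if r: L[n].append(r[0]['xy'])
    for n in 'abcd': print(c,n,len(L[n]),np.round(np.median(L[n],0),1) if L[n] else None,'up',np.round(proj(c,(*P[n],.0555)),1),'down',np.round(proj(c,(*P[n],.0465)),1))
print(telemetry.observe()['clock'])
```

```text
wrist a 6 [351.  138.6] up [353.1 139. ] down [350.5 138.3]
wrist b 6 [283.2  60.1] up [281.2  57.7] down [281.2  59.9]
wrist c 6 [210.2 135. ] up [206.7 136.4] down [209.2 135.8]
wrist d 6 [278.4 204.5] up [279.1 208. ] down [279.2 205.1]
scene a 6 [312.8 218.2] up [312.6 216. ] down [312.4 219.9]
scene b 6 [349.4 223.2] up [349.4 221.3] down [349.1 225.3]
scene c 6 [355.6 210.6] up [356.5 207.8] down [356.2 211.6]
scene d 6 [318.2 207.9] up [321.8 203.1] down [321.6 206.8]
18.65
```

The medians agree with "down" for all four pins, so I hand the job in.

```bash
python3 -c "
from workcell import bot; print(bot.job_done())"
```

```text
the job is handed in; nothing more can be done
None
```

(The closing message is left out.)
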